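# Pin the sign arm into its counter stand

### The arm

A 7-joint arm with a two-finger parallel gripper is mounted at the origin on a cart in front of the work surface, level with it; the furniture and walls round the work are solid. World frame = base frame: x ahead of the robot, y to its left, z up, the work surface at z = 0. Lengths are in m, angles in rad, forces in N, time in s.
With the tool pointing down it reaches from about 0.35 to 0.9 m from the base axis. Payload 8.1 kg.
Tool frame: the origin (TCP) lies at the very end of the fingers, on their centre line; the grasp point (between the pads) lies 19 mm behind it; z points along the fingers, y is the line along which they close (so a half turn about z gives the same grasp; the last joint's range is limited). The gripper opens to 92 mm and grips with 3 to 60 N. Pads are 19 mm wide; open, the fingers measure 130 mm over their backs; the gripper's body (75 mm by 190 mm) begins 47 mm behind the grasp point.
Start: joints at [-1.354, 0.434, 0.025, 1.573, -0.012, 1.134, -0.075], TCP at [0.197, 0.593, 0.227] pointing down, gripper open.
Joint ranges: [-2.62, 2.62], [-0.44, 2.09], [-1.27, 1.32], [0.08, 2.57], [-1.32, 4.46], [0.12, 2], [-2.74, 2.74]. Speed limits (rad/s): [2.22, 2.22, 3.01, 3.01, 3.14, 3.14, 3.14].

### API

Orientations are given as a rotation vector (axis times angle).
In Python, from cell import arm gives the robot as it stands.
- The arm moves only by the shell command python3 -m pendant 'ROWS' [FORCE]. ROWS is a JSON object of lists of equal length, an entry for each row: "slide": the shift along the tool's x, y, z in units of 0.3 m (1.0 is 0.3 m), a list of three; "dr": the turn, a rotation vector about the tool's x, y, z in units of 0.12 rad (1.0 is 0.12 rad), a list of three; "claw": the opening, from 0 (shut) to 1 (fully open). In form: {"slide": [[tx, ty, tz], ...], "dr": [[ax, ay, az], ...], "claw": [claw, ...]}. A call has 1 to 10 rows; each row shifts and turns the commanded pose from where the row before left it, along the tool's axes as they then stand; what a row does not reach is not made up. A row lasts 1/10 s, in which the tool goes at most 50 mm and 8.59 degrees, less where a joint would pass 70% of its speed; a pose out of reach is approached as far as the arm can. A call with a number of a shift or a turn outside -1 to 1 is refused whole. A call with a gripper value outside its range is refused whole. The fingers move at their own pace and stop on an object; FORCE is the grip in N (left out, the last holds). Time passes only in rows, so rows that do not move let the fingers close. It gives the time, the measured TCP pose, the force, the opening and the grip force at its end, in the units of the state.
- arm.observe(): the state, without advancing time (a new reading comes with each control period).
- arm.get_image(name): name is "scene" or "top" or "wrist"; returns the picture (420x560x3 uint8, red, green, blue); there is no depth.
- arm.calibration(name): a dict with "K" (3x3 intrinsics, pixels), "dist" ([k1, k2, p1, p2, k3] as OpenCV has them; the pictures are not rectified), "xyz" and "orientation" of the camera in the world. Camera axes: x right, y up, looking along -z (the intrinsics and any distortion apply to the point x, -y, -z); pixel columns grow to the right and rows downward; lengths in m; the calibration is good to about 2 mm. A picture is of the moment at which its call begins: read the wrist's pose just before it. calibration takes no time and is no camera call; for the wrist camera it gives the pose at the moment of the call.
- arm.sign_off(): hands the job in; it is judged then, once.
The state is a dict: "clock": time; "joints": joint angles; "dq": joint speeds; "joint_efforts": joint torques, N m; "position": TCP position; "ee_rot": TCP orientation; "force": force on the tool from outside, world axes, zero at the start; "ft_torque": the same for the moment, N m; "width": opening from 0.0 (shut) to 1.0 (fully open); "gripper_force": force on a finger pad.
Only numpy, scipy, OpenCV 4.12 (cv2) and the standard library are available. Lean on these libraries where they do the work, as an engineer would, in place of code of your own. Each camera call takes 0.05 s, during which the arm holds its last target. There are 200 camera calls.

### The job

Lock the sign arm into its stand on the counter: take the long pin with the tall knob from the rack, bring the eye of the sliding arm under the bore of the bracket, and get the pin down through bracket, arm and board until its collar sits flat on the bracket. The arm is pulled out a little too far, and how far can only be felt, since its sign plate is clamped anywhere on its end. Leave the short pin in the rack and the other goods where they stand.

Things in the scene. Friction and masses are not known exactly. Their poses are not given: they have to be found in the camera images.
- stand: Sign stand, fixed: dark wood board 84 x 255 x 20 mm with an steel clevis bracket (70 x 56 mm). Origin: on the vertical bore axis at the board's underside; z up, the arm runs out along -y. Board from y = +70 to -185 mm. Bracket's top lug z = 42 to 62 mm, bore 15.5 mm, chamfered on top; board has the same bore below, with two sprung detent balls 14 mm above the table.
- bore_top (a point): Mouth of the bore, centre of the top lug's upper face, 62 mm above the table; axes as the stand. The long pin put in here stands on the arm (its collar 40 mm above the lug) if the eye is away; when the eye comes under it, it drops by itself 25 mm or more onto the detent balls, collar still 5 to 12 mm above the lug, and then stops the arm.
- slide_way (a point): Point on the bore axis, 30 mm up, axes as the stand: the steel arm slides here along y only, between lug and board (40 mm wide, z = 20 to 40 mm, eye 17.5 mm). It moves at about 3 N and stays put. It starts with its eye 14 to 36 mm too far to -y: push it to +y. It can go 12 mm past the bore if no pin stops it. Solid arm or its eye is always under the lug. Its place is not reported.
- plate_zone (a point): Fixed point of the stand at y = -150 mm, 50 mm up (does not follow the arm). About here stands the upright wood sign plate on the arm's end, 74 mm wide (x), 8 mm thick, z = 23 to 87 mm. Its sleeve is clamped (holds 80 N) anywhere: with the eye on the bore, the plate's outer (-y) face is at y = -118 to -143 mm, at the start at y = -132 to -179 mm.
- long_pin: Steel clevis pin, upright, origin on its axis at the collar's underside, z up. Shank 14 mm diameter, 60 mm long below, last 6 mm tapering to 8 mm; collar 30 x 5 mm; tall plain knob 20 mm diameter, 35 mm high (top 40 mm above origin). 60 to 130 g. Stands in a rack socket, collar on the rack's top. Pressing it home past the detents takes 5 to 15 N down.
- short_pin: Another pin, too short, stays in the rack: shank 14 mm diameter and 35 mm long, flat wide head 38 mm diameter and 12 mm high. Origin on its axis at the underside of the head.
- rack: Fixed dark wooden pin rack, 50 mm (x) x 130 mm (y) x 70 mm high, origin at the centre of its underside; 15.5 mm square sockets at y = +35 and -35 mm, vertical, right through. Either pin may stand in either socket.
- card_pack: Loose bystander: banded pack of postcards, 109 x 151 x 19 mm. Origin: centre of its underside.
- house: Loose bystander: small ceramic house ornament, 32 x 39 x 68 mm. Origin: centre of its underside.
- globe: Loose bystander: snow globe, 64 mm. Origin: centre of its underside.
- candle: Fixed bystander: candle in a glass jar, 76 mm across, 90 mm high. Origin: centre of its underside.
- mug: Fixed bystander: white mug, 101 mm high. Origin: centre of its underside.
- tape: Fixed bystander: roll of tape, 92 mm across, 48 mm high. Origin: centre of its underside.
- music_box: Fixed bystander: small wooden music box, 52 x 88 x 44 mm. Origin: centre of its underside.
Not all that is in view belongs to the job. What is shaped like the long_pin but black or yellow is not meant.

How it is judged:
By the outcome, as a careful person would: the job done as asked, in the order asked, and still so for the second after the job is handed in, with the robot touching nothing.
It also fails if it takes over 66 s, if anything falls off the work surface, if the arm or the gripper's body presses on something with over 40 N, if the wrist force passes 120 N, or if a joint passes its speed limit or range.

## Working session

There is one attempt and no reset: what is moved stays moved. The work goes in short steps, Python scripts to look and compute and a shell command to move; the robot and the scene stay as the last step left them, time stands still between calls to the robot, and variables do not carry over. Pictures are saved under pics/ and viewed, at most 10 in all, crops included, and the job is handed in when it is done.

```bash
ls; mkdir -p pics; python3 - <<'E'
from cell import arm
import cv2
o=arm.observe(); print(o)
for n in("scene","top"):
    im=arm.get_image(n); cv2.imwrite(f"pics/{n}0.png",cv2.resize(im[:,:,::-1],(800,600),interpolation=cv2.INTER_CUBIC))
    c=arm.calibration(n); print(n,c)
E
```

```text
pics
{'clock': 0.0, 'joints': array([-1.35360225,  0.43519728,  0.02496222,  1.5740879 , -0.0115967 ,
        1.13399635, -0.0751145 ]), 'dq': array([ 0.00078013, -0.00077367, -0.00100397, -0.00026684,  0.00046348,
        0.00022342,  0.00086586]), 'joint_efforts': array([-8.52232952e-04, -6.67831564e+01,  9.84518901e-01, -3.14477599e+01,
       -6.06882828e-02,  4.22964175e-02,  1.83741481e-04]), 'position': array([0.19637189, 0.59281572, 0.22596437]), 'ee_rot': array([-5.00289483e-01, -3.10139147e+00,  2.41922263e-03]), 'force': array([-0.30878166, -0.55862084,  0.1396435 ]), 'ft_torque': array([ 0.00103712, -0.07388542,  0.00562675]), 'gripper_force': 0.0, 'width': 1.0002574504966273}
scene {'K': array([[478.27758983,   0.        , 288.17992362],
       [  0.        , 478.27758983, 208.82850018],
       [  0.        ,   0.        ,   1.        ]]), 'dist': array([-0.05521382,  0.        ,  0.        ,  0.        ,  0.        ]), 'xyz': array([-0.52022171, -0.63921445,  0.57687536]), 'orientation': array([ 1.01838479, -0.6342572 , -0.951588  ])}
top {'K': array([[497.07864647,   0.        , 275.03869864],
       [  0.        , 497.07864647, 210.96427596],
       [  0.        ,   0.        ,   1.        ]]), 'dist': array([-0.02980082,  0.        ,  0.        ,  0.        ,  0.        ]), 'xyz': array([ 0.37736164, -0.13561985,  1.46672687]), 'orientation': array([ 0.05156139, -0.06174796, -1.55210934])}
```

View pics/scene0.png

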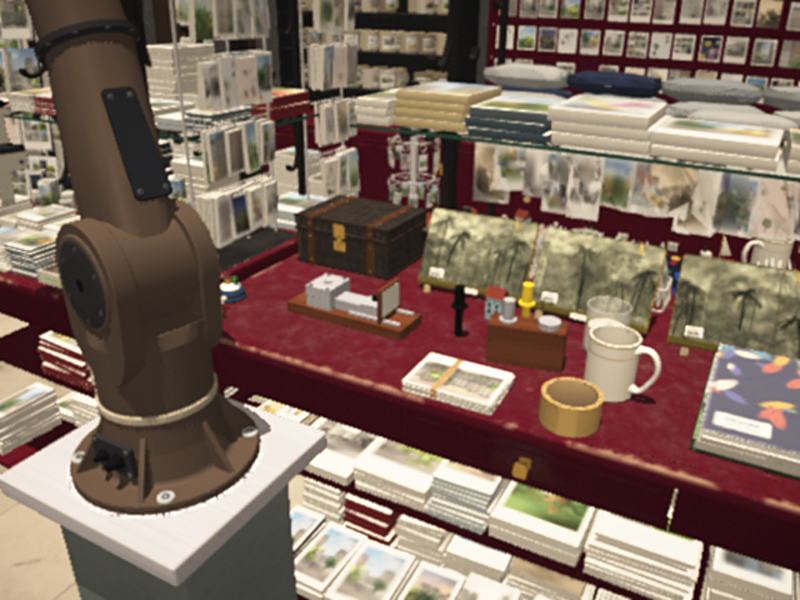

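View pics/top0.png

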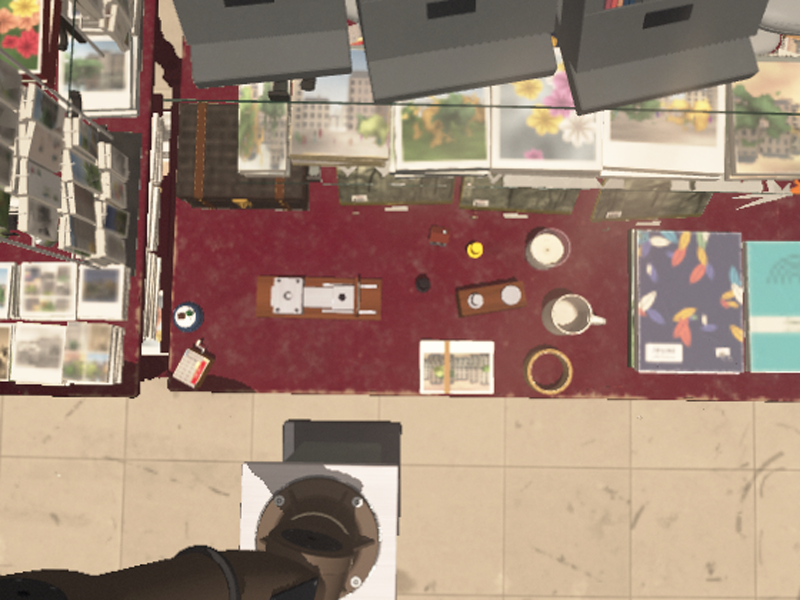

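The top view shows the stand at (320,297) with its bracket on the left, and the rack at (490,297). The long pin is near (475,300), the short pin near (512,295), and the black and yellow decoys at (423,283) and (475,250). I'll enlarge these.

```bash
cat > h.py <<'E'
import numpy as np,cv2
from cell import arm
from scipy.spatial.transform import Rotation as R
def ray(n,px,c=None):
    c=c or arm.calibration(n)
    u=cv2.undistortPoints(np.array([[px]],float),c["K"],c["dist"])[0,0]
    d=R.from_rotvec(c["orientation"]).apply([u[0],-u[1],-1]); return np.array(c["xyz"]),d
def at(n,px,z,c=None):
    o,d=ray(n,px,c); return o+d*(z-o[2])/d[2]
def proj(n,P,c=None):
    c=c or arm.calibration(n)
    p=R.from_rotvec(c["orientation"]).inv().apply(np.array(P,float)-c["xyz"])*[1,-1,-1]
    return cv2.projectPoints(p.reshape(-1,1,3),np.zeros(3),np.zeros(3),c["K"],c["dist"])[0].reshape(-1,2)
E
python3 - <<'E'
import cv2,numpy as np
a=cv2.imread("pics/top0.png");b=cv2.imread("pics/scene0.png")
r=lambda m,x,y,w,h,W,H:cv2.resize(m[y:y+h,x:x+w],(W,H),interpolation=cv2.INTER_CUBIC)
top=np.hstack([r(a,250,260,140,70,500,250),r(a,450,270,84,70,300,250)])
bot=r(b,285,255,296,129,800,349)
cv2.imwrite("pics/crop1.png",np.vstack([top,bot]))
E
```

```text
(no output)
```

View pics/crop1.png

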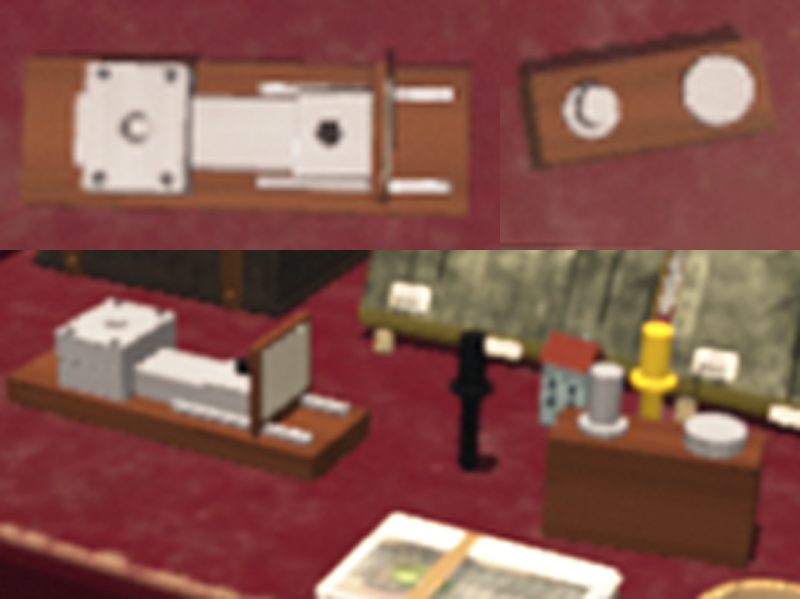

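```bash
python3 - <<'E'
from h import *
s=1/1.42857
A=lambda x,y:((250+x/3.5714)*s,(260+y/3.5714)*s)
B=lambda x,y:((450+(x-500)/3.5714)*s,(270+y/3.5714)*s)
S=lambda x,y:((285+x/2.7027)*s,(255+y/2.7027)*s)
f=lambda n,p,z:at(n,p,z)[:2].round(4)
print("bore",f("top",A(136,128),.062),"scene",f("scene",S(117,323),.062))
for p in[(22,55),(470,65),(467,213),(22,203)]:print("board",f("top",A(*p),.02))
for p in[(84,61),(190,63),(188,193),(84,190)]:print("brk",f("top",A(*p),.062))
print("plate top",f("top",A(391,55),.087),f("top",A(388,200),.087), "scene plate top", f("scene",S(252,352),.087),f("scene",S(312,314),.087))
for p in[(520,68),(760,40),(777,127),(540,167)]:print("rack",f("top",B(*p),.07))
print("collar",f("top",B(591,110),.075),"knob",f("top",B(601,108),.11),"short",f("top",B(719,90),.082))
print("scene knobtop",f("scene",S(606,371),.11),"collar",f("scene",S(603,424),.075),"short",f("scene",S(716,427),.082))
print("scene rack",[f("scene",S(*p),.07) for p in[(545,432),(752,462)]])
E
```

```text
bore [0.4864 0.0643] scene [ 0.1949 -0.1359]
board [0.5305 0.1368]
board [ 0.5294 -0.1201]
board [ 0.4445 -0.12  ]
board [0.4456 0.1341]
brk [0.5233 0.0943]
brk [0.5232 0.0353]
brk [0.4508 0.0344]
brk [0.4514 0.0921]
plate top [ 0.5271 -0.0775] [ 0.4477 -0.0776] scene plate top [ 0.1697 -0.2354] [ 0.2177 -0.2437]
rack [ 0.5053 -0.2672]
rack [ 0.5234 -0.4003]
rack [ 0.4752 -0.41  ]
rack [ 0.4507 -0.2789]
collar [ 0.4824 -0.3062] knob [ 0.4809 -0.3073] short [ 0.4941 -0.3756]
scene knobtop [ 0.2044 -0.4096] collar [ 0.2122 -0.408 ] short [ 0.2258 -0.46  ]
scene rack [array([ 0.1992, -0.3832]), array([ 0.2233, -0.4799])]
```

```bash
cat >> h.py <<'E'
def go(target,yaw0=True):
    """units total to target xyz (world) in present tool axes, and turn units to make tool y=+x world, tool z down"""
    o=arm.observe(); M=R.from_rotvec(o["ee_rot"])
    G=R.from_matrix(np.array([[0,1,0],[1,0,0],[0,0,-1.]]))
    print("t",round(o["clock"],2),"pos",np.round(o["position"],4),"F",np.round(o["force"],1),"w",round(o["width"],3))
    print("slide tot",(M.inv().apply(np.array(target)-o["position"])/.3).round(3),"turn tot",((M.inv()*G).as_rotvec()/.12).round(3))
E
python3 - <<'E'
from h import *
go([.35,.30,.30])
S=lambda x,y:((285+x/2.7027)/1.42857,(255+(y-250)/2.7027)/1.42857)
f=lambda p,z:at("scene",p,z)[:2].round(4)
print(f(S(117,323),.062),"pl",f(S(250,352),.087),f(S(312,314),.087),"knob",f(S(606,371),.11),"col",f(S(603,424),.075))
E
```

```text
t 0.1 pos [0.1964 0.5929 0.226 ] F [-0.  -0.1  0. ] w 1.002
slide tot [-0.793 -0.766 -0.245] turn tot [-9.0000e-03  8.0000e-03  1.0425e+01]
[0.4849 0.0598] pl [ 0.4388 -0.0772] [ 0.5163 -0.0814] knob [ 0.478  -0.3086] col [ 0.4757 -0.3102]
```

```bash
python3 -m pendant '{"slide":[[-0.08,-0.077,-0.025],[-0.08,-0.077,-0.025],[-0.08,-0.077,-0.025],[-0.08,-0.077,-0.025],[-0.08,-0.077,-0.025],[-0.08,-0.077,-0.025],[-0.08,-0.077,-0.025],[-0.08,-0.077,-0.025],[-0.08,-0.077,-0.025],[-0.08,-0.077,-0.025]],"dr":[[0,0,0],[0,0,0],[0,0,0],[0,0,0],[0,0,0],[0,0,0],[0,0,0],[0,0,0],[0,0,0],[0,0,0]],"claw":[1,1,1,1,1,1,1,1,1,1]}' 20
python3 -m pendant '{"slide":[[0,0,0],[0,0,0],[0,0,0],[0,0,0],[0,0,0],[0,0,0],[0,0,0],[0,0,0],[0,0,0],[0,0,0]],"dr":[[0,0,1],[0,0,1],[0,0,1],[0,0,1],[0,0,1],[0,0,1],[0,0,1],[0,0,1],[0,0,1],[0,0,1]],"claw":[0.6,0.6,0.6,0.6,0.6,0.6,0.6,0.6,0.6,0.6]}'
python3 -c "
from h import *
go([.44,-.307,.25])"
```

```text
clock: 1.1
position: [0.352, 0.2971, 0.3018]
ee_rot: [-0.5, -3.101, 0.0]
force: [0.5, 0.8, -0.3]
width: 0.999
gripper_force: 0.0
clock: 2.1
position: [0.3515, 0.2984, 0.3015]
ee_rot: [2.17, 2.272, -0.001]
force: [-0.9, 0.6, -0.4]
width: 0.601
gripper_force: 0.0
t 2.1 pos [0.3515 0.2984 0.3015] F [-0.9  0.6 -0.4] w 0.601
slide tot [-2.029  0.202  0.172] turn tot [-0.004  0.004  0.383]
```

```bash
python3 -m pendant '{"slide":[[-0.08,0.02,0],[-0.13,0.02,0],[-0.13,0.02,0],[-0.13,0.02,0],[-0.13,0.02,0],[-0.13,0.02,0],[-0.13,0.02,0],[-0.13,0.02,0],[-0.13,0.02,0],[-0.13,0.02,0]],"dr":[[0,0,0.38],[0,0,0],[0,0,0],[0,0,0],[0,0,0],[0,0,0],[0,0,0],[0,0,0],[0,0,0],[0,0,0]],"claw":[0.6,0.6,0.6,0.6,0.6,0.6,0.6,0.6,0.6,0.6]}'
python3 -m pendant '{"slide":[[-0.13,0,0],[-0.13,0,0.05],[-0.13,0,0.04],[-0.13,0,0.04],[-0.13,0,0.04],[-0.1,0,0],[0,0,0]],"dr":[[0,0,0],[0,0,0],[0,0,0],[0,0,0],[0,0,0],[0,0,0],[0,0,0]],"claw":[0.6,0.6,0.6,0.6,0.6,0.6,0.6]}'
python3 - <<'E'
from h import *
go([.481,-.307,.16])
c=arm.calibration("wrist");print(c)
im=arm.get_image("wrist"); cv2.imwrite("pics/w1.png",im[:,:,::-1])
print(proj("wrist",[[.481,-.307,.11],[.481,-.307,.075],[.494,-.376,.082]],c).round(1))
E
```

```text
clock: 3.1
position: [0.4141, -0.0782, 0.3017]
ee_rot: [-2.215, -2.227, -0.001]
force: [0.9, 0.2, -0.1]
width: 0.601
gripper_force: 0.0
clock: 3.8
position: [0.4137, -0.3055, 0.2505]
ee_rot: [2.222, 2.22, -0.004]
force: [-0.6, -0.1, 0.5]
width: 0.599
gripper_force: 0.0
t 3.8 pos [ 0.4137 -0.3055  0.2505] F [-0.6 -0.1  0.5] w 0.599
slide tot [-0.004  0.225  0.301] turn tot [-0.012  0.021 -0.006]
{'K': array([[323.13000575,   0.        , 283.30203947],
       [  0.        , 323.13000575, 210.76367279],
       [  0.        ,   0.        ,   1.        ]]), 'dist': array([-0.03980996,  0.        ,  0.        ,  0.        ,  0.        ]), 'xyz': array([ 0.41404623, -0.23631097,  0.40850897]), 'orientation': array([-0.26277157,  0.00196128, -0.00130384])}
[[354.4 200.9]
 [347.4 193.3]
 [357.3 256.6]]
```

View pics/w1.png

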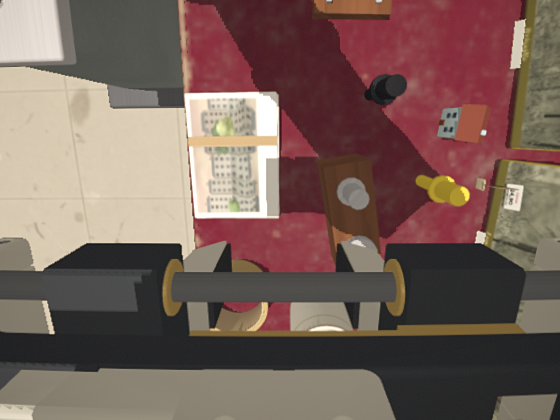

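```bash
python3 - <<'E'
import cv2
a=cv2.imread("pics/w1.png")[155:255,305:405]
cv2.imwrite("pics/w1c.png",cv2.resize(a,(600,600),interpolation=cv2.INTER_CUBIC))
E
```

```text
(no output)
```

View pics/w1c.png

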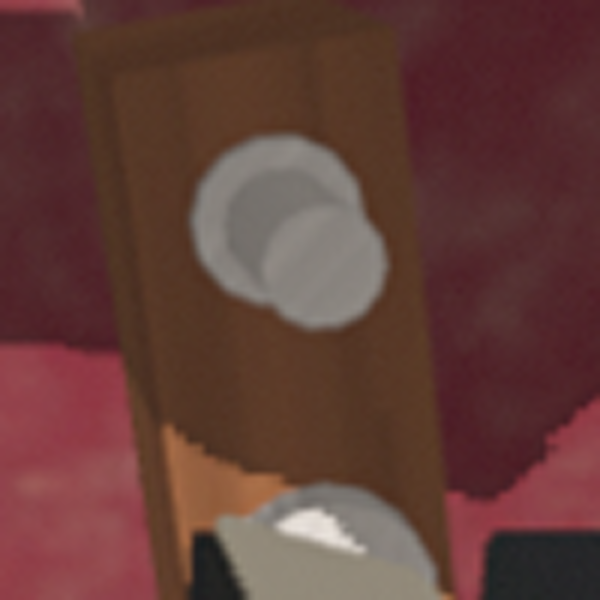

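```bash
python3 - <<'E'
from h import *
print(at("wrist",(358.7,199),.11),at("wrist",(350.7,191),.075))
go([.485,-.307,.16])
E
```

```text
[ 0.4855058  -0.30243203  0.11      ] [ 0.48486437 -0.30180092  0.075     ]
t 3.85 pos [ 0.4143 -0.3032  0.2504] F [ 1.3 -0.2  0.1] w 0.598
slide tot [-0.013  0.236  0.301] turn tot [-0.012  0.008  0.008]
```

```bash
python3 -m pendant '{"slide":[[0,0.06,0.04],[0,0.06,0.08],[0,0.06,0.08],[0,0.049,0.08],[0,0,0.08],[0,0,0.08],[0,0,0.07],[0,0,0.05],[0,0,0],[0,0,0]],"dr":[[0,0,0],[0,0,0],[0,0,0],[0,0,0],[0,0,0],[0,0,0],[0,0,0],[0,0,0],[0,0,0],[0,0,0]],"claw":[0.6,0.6,0.6,0.6,0.6,0.6,0.6,0.6,0.6,0.6]}' 30
python3 - <<'E'
from h import *
go([.483,-.304,.081])
for n in("top","wrist"):
    im=arm.get_image(n);cv2.imwrite(f"pics/{n}2.png",im[:,:,::-1])
E
```

```text
clock: 4.85
position: [0.4849, -0.3002, 0.0833]
ee_rot: [2.215, 2.228, 0.0]
force: [0.8, -0.9, 0.6]
width: 0.6
gripper_force: 0.0
t 4.85 pos [ 0.4849 -0.3002  0.0833] F [ 0.8 -0.9  0.6] w 0.6
slide tot [-0.013 -0.006  0.008] turn tot [ 0.002 -0.001  0.048]
```

```bash
python3 -m pendant '{"slide":[[-0.008,0,0.004],[0,0,0],[0,0,0],[0,0,0],[0,0,0],[0,0,0]],"dr":[[0,0,0],[0,0,0],[0,0,0],[0,0,0],[0,0,0],[0,0,0]],"claw":[0.6,0.0,0.0,0.0,0.0,0.0]}' 30
python3 -c "
from h import *
go([.483,-.304,.081])"
```

```text
clock: 5.55
position: [0.4847, -0.3028, 0.0815]
ee_rot: [-2.216, -2.227, -0.0]
force: [0.5, 0.4, 0.5]
width: 0.214
gripper_force: 6.7
t 5.55 pos [ 0.4847 -0.3028  0.0815] F [0.5 0.4 0.5] w 0.214
slide tot [-0.004 -0.006  0.002] turn tot [-0.    -0.001  0.044]
```

```bash
python3 -m pendant '{"slide":[[0,0,0],[0,0,-0.03],[0,0,-0.06],[0,0,-0.08],[0,0,-0.08],[0,0,-0.08],[0,0,-0.06],[0,0,-0.03],[0.05,0,0],[0.1,0,0]],"dr":[[0,0,0],[0,0,0],[0,0,0],[0,0,0],[0,0,0],[0,0,0],[0,0,0],[0,0,0],[0,0,0],[0,0,0]],"claw":[0,0,0,0,0,0,0,0,0,0]}' 30
python3 -m pendant '{"slide":[[0.1,0,0],[0.1,0,0],[0.1,0,0],[0.1,0,0],[0.1,0,0],[0.1,0,0],[0.1,0,0],[0.1,0,0],[0.05,0,0],[0,0,0]],"dr":[[0,0,0],[0,0,0],[0,0,0],[0,0,0],[0,0,0],[0,0,0],[0,0,0],[0,0,0],[0,0,0],[0,0,0]],"claw":[0,0,0,0,0,0,0,0,0,0]}' 30
python3 - <<'E'
from h import *
go([.487,.0645,.14])
c=arm.calibration("wrist")
im=arm.get_image("wrist"); q=proj("wrist",[.487,.0645,.062],c)[0]; print(q)
cv2.imwrite("pics/w3.png",cv2.resize(im[60:360,130:430,::-1],(600,600),interpolation=cv2.INTER_CUBIC))
np.save("c3.npy",c,allow_pickle=True)
E
```

```text
clock: 6.55
position: [0.4838, -0.2595, 0.208]
ee_rot: [2.219, 2.222, -0.001]
force: [0.4, 0.3, -1.0]
width: 0.21
gripper_force: 30.0
clock: 7.55
position: [0.4826, -0.0003, 0.2072]
ee_rot: [-2.21, -2.231, 0.001]
force: [-0.2, -0.5, -2.1]
width: 0.21
gripper_force: 30.0
t 7.55 pos [ 4.826e-01 -3.000e-04  2.072e-01] F [-0.2 -0.5 -2.1] w 0.21
slide tot [0.216 0.017 0.224] turn tot [-0.01  -0.005  0.078]
[288.98055487 129.6522336 ]
```

View pics/w3.png

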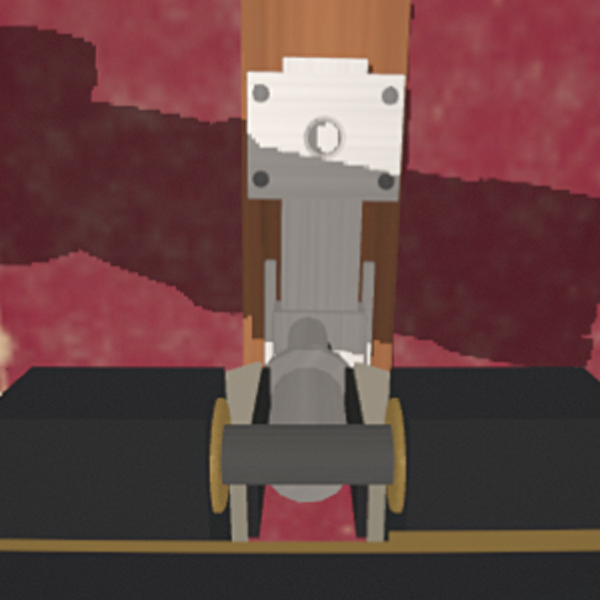

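```bash
python3 - <<'E'
from h import *
c=np.load("c3.npy",allow_pickle=True).item()
C=lambda x,y:(130+x/2-.25,60+y/2-.25)
print("bore",at("wrist",C(323,137),.062,c))
print("tip",at("wrist",C(308,325),.136,c),"collar",at("wrist",C(310,388),.201,c))
P=[]
for d in((0,0),(.0,.002),(-.002,0)):
  print(((proj("wrist",[.4826+d[0],0+d[1],.136],c)-[130,60])*2).round(1),((proj("wrist",[.4826+d[0],d[1],.201],c)-[130,60])*2).round(1))
print(c["xyz"],c["orientation"])
E
```

```text
bore [0.48905364 0.06576521 0.062     ]
tip [ 0.48282416 -0.00130865  0.136     ] collar [0.48336294 0.0004885  0.201     ]
[[306.9 321.1]] [[306.7 389.1]]
[[307.  315.9]] [[306.8 382.3]]
[[301.5 321.1]] [[299.4 389.1]]
[0.48222925 0.06843122 0.36538297] [-0.25963339  0.00034702  0.00875641]
```

```bash
python3 -m pendant '{"slide":[[0.04,0.009,0],[0.08,0.009,0],[0.07,0,0],[0.028,0,0.03],[0,0,0.06],[0,0,0.06],[0,0,0.04],[0,0,0],[0,0,0]],"dr":[[0,0,0],[0,0,0],[0,0,0],[0,0,0],[0,0,0],[0,0,0],[0,0,0],[0,0,0],[0,0,0]],"claw":[0,0,0,0,0,0,0,0,0]}' 30
python3 - <<'E'
from h import *
go([.488,.0655,.11])
c=arm.calibration("wrist")
im=arm.get_image("wrist"); print(((proj("wrist",[[.488,.0655,.062],[.488,.0655,.075]],c)-[200,150])*4).round(0))
a=im[150:290,200:400,::-1]
s=arm.get_image("scene")
q=proj("scene",[.488,.0655,.07])[0].astype(int); print(q)
b=s[q[1]-40:q[1]+35,q[0]-50:q[0]+50,::-1]
z=lambda m,w,h:cv2.resize(m,(w,h),interpolation=cv2.INTER_CUBIC)
cv2.imwrite("pics/w4.png",np.hstack([z(a,430,300),z(b,370,300)]))
E
```

```text
clock: 8.5
position: [0.4882, 0.0619, 0.1506]
ee_rot: [2.217, 2.226, -0.001]
force: [0.3, -0.9, 0.1]
width: 0.208
gripper_force: 30.0
t 8.5 pos [0.4882 0.0619 0.1506] F [ 0.3 -0.9  0.1] w 0.208
slide tot [ 0.012 -0.001  0.135] turn tot [-0.002  0.004  0.034]
[[333. 240.]
 [333. 258.]]
[228 193]
```

View pics/w4.png

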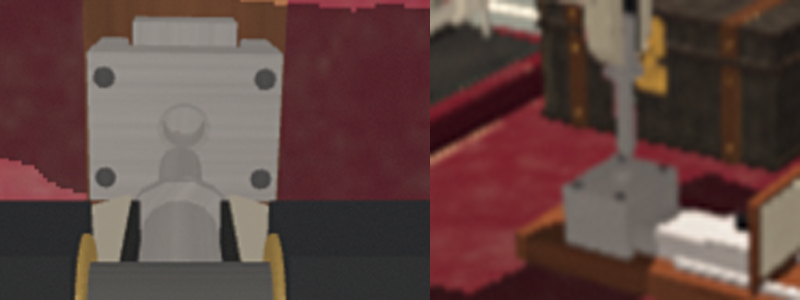

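```bash
python3 - <<'E'
from h import *
c=arm.calibration("wrist")
C=lambda x,y:(200+x/2.15-.25,150+y/2.143-.25)
print("bore",at("wrist",C(183,126),.062,c),"screws",[at("wrist",C(*p),.062,c)[:2].round(4) for p in((104,77),(264,79),(105,177),(260,179))])
print("tip",at("wrist",C(180,153),.0796,c),"tip px for tcp",[((proj("wrist",[.4882,y,.0796],c)[0]-[200,150])*2.15).round(1) for y in(.0619,.0655)])
for i in range(3):print(arm.observe()["position"])
E
```

```text
bore [0.48991446 0.06707624 0.062     ] screws [array([0.4613, 0.0853]), array([0.5191, 0.0848]), array([0.4607, 0.0471]), array([0.519 , 0.0466])]
tip [0.48880963 0.06196707 0.0796    ] tip px for tcp [array([177.7, 153.1]), array([177.7, 143.1])]
[0.48871714 0.06227061 0.15114411]
[0.48871714 0.06227061 0.15114411]
[0.48871714 0.06227061 0.15114411]
```

```bash
python3 -m pendant '{"slide":[[0.013,0.003,0],[0,0,0.02],[0,0,0.02],[0,0,0.01],[0,0,0.01],[0,0,0.01],[0,0,0.01],[0,0,0]],"dr":[[0,0,0],[0,0,0],[0,0,0],[0,0,0],[0,0,0],[0,0,0],[0,0,0],[0,0,0]],"claw":[0,0,0,0,0,0,0,0]}' 30
python3 -c "
from h import *
go([.488,.0655,.11]);print(arm.observe()['ft_torque'])"
```

```text
clock: 9.4
position: [0.4891, 0.0669, 0.1262]
ee_rot: [-2.215, -2.227, -0.0]
force: [-0.4, 2.0, -1.3]
width: 0.212
gripper_force: 30.0
t 9.4 pos [0.4891 0.0669 0.1262] F [-0.4  2.  -1.3] w 0.212
slide tot [-0.005 -0.004  0.054] turn tot [ 0.001 -0.003  0.046]
[ 0.47281523 -0.18359933  0.01975908]
```

```bash
python3 -m pendant '{"slide":[[0.002,0,0],[0,0,0.01],[0,0,0.01],[0,0,0.01],[0,0,0.01],[0,0,0]],"dr":[[0,0,0],[0,0,0],[0,0,0],[0,0,0],[0,0,0],[0,0,0]],"claw":[0,0,0,0,0,0]}' 30
python3 -c "
from h import *
go([.488,.0655,.11]);print(arm.observe()['ft_torque'])"
```

```text
clock: 10.0
position: [0.489, 0.0672, 0.1141]
ee_rot: [-2.215, -2.227, 0.0]
force: [1.2, 2.9, -2.2]
width: 0.212
gripper_force: 30.0
t 10.0 pos [0.489  0.0672 0.1141] F [ 1.2  2.9 -2.2] w 0.212
slide tot [-0.006 -0.003  0.014] turn tot [-0.001  0.     0.045]
[ 0.58544343 -0.48305183 -0.02384845]
```

```bash
python3 -m pendant '{"slide":[[0,0,0.008],[0,0,0],[0,0,0],[0,0,0],[0,0,0],[0,0,-0.02],[0,0,-0.06],[0,0,-0.1],[0,0,-0.06],[-0.05,0,0]],"dr":[[0,0,0],[0,0,0],[0,0,0],[0,0,0],[0,0,0],[0,0,0],[0,0,0],[0,0,0],[0,0,0],[0,0,0]],"claw":[0,0.6,0.6,0.6,0.6,0.6,0.6,0.6,0.6,0.6]}' 30
python3 -m pendant '{"slide":[[-0.1,0,0],[-0.13,0,0],[-0.13,0,0],[-0.13,0,0],[-0.1,0,0],[-0.03,0,0],[0,0,0]],"dr":[[0,0,0],[0,0,0],[0,0,0],[0,0,0],[0,0,0],[0,0,0],[0,0,0]],"claw":[0.3,0,0,0,0,0,0]}' 30
python3 - <<'E'
from h import *
go([.488,-.13,.05])
c=arm.calibration("wrist")
a=arm.get_image("wrist")[:,:,::-1]
s=arm.get_image("scene"); b=s[130:250,180:340,::-1]
print(proj("wrist",[[.488,-.0815,.087]],c),proj("wrist",[[.525,-.0815,.087]],c))
z=lambda m,w,h:cv2.resize(m,(w,h),interpolation=cv2.INTER_CUBIC)
cv2.imwrite("pics/w5.png",np.hstack([z(a,400,300),z(b,400,300)]));np.save("c5.npy",c,allow_pickle=True)
E
```

```text
clock: 11.0
position: [0.4907, 0.0536, 0.1864]
ee_rot: [2.211, 2.23, 0.006]
force: [0.3, 0.4, -0.4]
width: 0.601
gripper_force: 0.0
clock: 11.7
position: [0.4893, -0.1359, 0.1838]
ee_rot: [-2.22, -2.223, 0.001]
force: [0.1, 0.5, 0.3]
width: 0.044
gripper_force: 0.0
t 11.7 pos [ 0.4893 -0.1359  0.1838] F [0.1 0.5 0.3] w 0.044
slide tot [ 0.02  -0.004  0.446] turn tot [-0.004  0.004  0.013]
[[281.93373479 143.99782362]] [[329.62452041 144.09538796]]
```

View pics/w5.png

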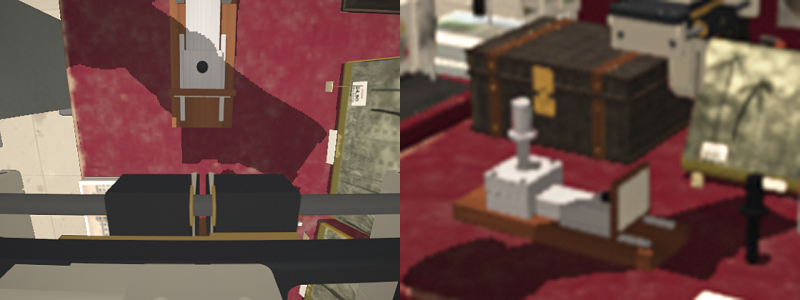

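The pin stands upright in the bracket, with its collar well above the lug. The plate is at wrist pixel (281,135), which gives y ≈ -0.08. Next I'll lower the closed fingers outside it.

```bash
python3 -m pendant '{"slide":[[0,0,0.05],[0,0,0.1],[0,0,0.1],[0,0,0.1],[0,0,0.07],[0,0,0.026],[0.03,0,0],[0.03,0,0],[0.02,0,0],[0,0,0]],"dr":[[0,0,0],[0,0,0],[0,0,0],[0,0,0],[0,0,0],[0,0,0],[0,0,0],[0,0,0],[0,0,0],[0,0,0]],"claw":[0,0,0,0,0,0,0,0,0,0]}' 30
python3 -c "
from h import *
go([.488,-.09,.05])"
```

```text
clock: 12.8
position: [0.4906, -0.1081, 0.0511]
ee_rot: [2.213, 2.23, 0.002]
force: [0.2, -0.0, 0.1]
width: 0.002
gripper_force: 0.0
t 12.8 pos [ 0.4906 -0.1081  0.0511] F [ 0.2 -0.   0.1] w 0.002
slide tot [ 0.061 -0.008  0.004] turn tot [ 0.011 -0.007  0.065]
```

```bash
python3 -m pendant '{"slide":[[0.01,0,0],[0.01,0,0],[0.01,0,0],[0.01,0,0],[0.007,0,0],[0.007,0,0],[0.007,0,0]],"dr":[[0,0,0],[0,0,0],[0,0,0],[0,0,0],[0,0,0],[0,0,0],[0,0,0]],"claw":[0,0,0,0,0,0,0]}'
python3 -m pendant '{"slide":[[0.007,0,0],[0.007,0,0],[0.007,0,0],[0.007,0,0]],"dr":[[0,0,0],[0,0,0],[0,0,0],[0,0,0]],"claw":[0,0,0,0]}'
```

```text
clock: 13.5
position: [0.4899, -0.0915, 0.0503]
ee_rot: [-2.216, -2.227, 0.0]
force: [-0.7, -0.4, -0.5]
width: 0.006
gripper_force: 0.0
clock: 13.9
position: [0.4899, -0.0837, 0.0504]
ee_rot: [2.216, 2.226, -0.0]
force: [0.3, -3.0, -0.7]
width: 0.004
gripper_force: 1.8
```

```bash
python3 -m pendant '{"slide":[[0.007,0,0],[0.007,0,0],[0.007,0,0]],"dr":[[0,0,0],[0,0,0],[0,0,0]],"claw":[0,0,0]}'
python3 -m pendant '{"slide":[[0.005,0,0],[0.005,0,0],[0.005,0,0]],"dr":[[0,0,0],[0,0,0],[0,0,0]],"claw":[0,0,0]}'
python3 -m pendant '{"slide":[[0.005,0,0],[0.005,0,0],[0.005,0,0]],"dr":[[0,0,0],[0,0,0],[0,0,0]],"claw":[0,0,0]}'
```

```text
clock: 14.2
position: [0.4899, -0.077, 0.0504]
ee_rot: [2.216, 2.227, 0.0]
force: [0.9, -2.3, 0.0]
width: 0.005
gripper_force: 1.4
clock: 14.5
position: [0.4899, -0.0723, 0.0504]
ee_rot: [2.215, 2.227, 0.0]
force: [0.6, -2.6, -1.9]
width: 0.003
gripper_force: 1.4
clock: 14.8
position: [0.4899, -0.0678, 0.0504]
ee_rot: [2.215, 2.227, 0.0]
force: [1.5, -2.4, -1.1]
width: 0.005
gripper_force: 1.3
```

```bash
python3 - <<'E'
from h import *
s=arm.get_image("scene"); cv2.imwrite("pics/s6.png",s[:,:,::-1])
a=cv2.imread("pics/scene0.png")
g=[p for p in proj("scene",[[.489,.066,.142],[.489,.066,.122],[.489,.066,.117],[.489,.066,.102]])]
print(np.round(g,1))
print(s[140:200,int(g[0][0])].mean(1).round())
E
```

```text
[[227.8 169.2]
 [228.  176.1]
 [228.1 177.8]
 [228.3 183. ]]
[166.  85.  51.  54.  58.  65.  74.  74.  64.  54.  55.  58.  56.  44.
  34.  35.  37.  41.  41.  42.  49.  47.  37.  34.  32.  32.  34.  36.
  35.  36.  37.  36.  37.  38.  39.  38.  34.  28.  86. 177. 172. 127.
 111. 112. 114. 113. 113. 113. 113. 111. 111. 109. 107. 103. 107. 116.
 110. 102. 101. 102.]
```

```bash
python3 -m pendant '{"slide":[[-0.03,0,0],[-0.04,0,0],[0,0,-0.06],[0,0,-0.1],[0,0,-0.13],[0,0,-0.13],[0.03,0,-0.08],[0.1,0,0],[0.13,0,0],[0.13,0,0]],"dr":[[0,0,0],[0,0,0],[0,0,0],[0,0,0],[0,0,0],[0,0,0],[0,0,0],[0,0,0],[0,0,0],[0,0,0]],"claw":[0,0,0,0,0,0,0,0,0,0]}'
python3 -m pendant '{"slide":[[0.09,0,0],[0.038,-0.003,0],[0,0,0.05],[0,0,0.08],[0,0,0.08],[0,0,0.03],[0,0,0]],"dr":[[0,0,0],[0,0,0],[0,0,0],[0,0,0],[0,0,0],[0,0,0],[0,0,0]],"claw":[0,0,0,0,0,0,0]}'
python3 -c "
from h import *
go([.489,.0668,.102])
s=arm.get_image('scene');print(s[170:190,228].mean(1).round())
a=s[150:240,190:310,::-1];w=arm.get_image('wrist')[100:300,150:416,::-1]
z=lambda m:cv2.resize(m,(400,300),interpolation=cv2.INTER_CUBIC)
cv2.imwrite('pics/w7.png',np.hstack([z(w),z(a)]))"
```

```text
clock: 15.85
position: [0.489, 0.028, 0.2007]
ee_rot: [-2.218, -2.225, -0.001]
force: [0.7, 0.2, 0.3]
width: 0.003
gripper_force: 0.0
clock: 16.55
position: [0.4874, 0.065, 0.1276]
ee_rot: [-2.217, -2.225, 0.004]
force: [0.3, -0.1, -0.3]
width: 0.005
gripper_force: 0.0
t 16.55 pos [0.4874 0.065  0.1276] F [ 0.3 -0.1 -0.3] w 0.005
slide tot [0.006 0.006 0.085] turn tot [-0.018  0.01   0.029]
[129. 131. 132. 129. 125. 110.  74.  36.  43.  80. 100. 107. 110. 111.
 112. 112. 111. 112. 111. 111.]
```

View pics/w7.png

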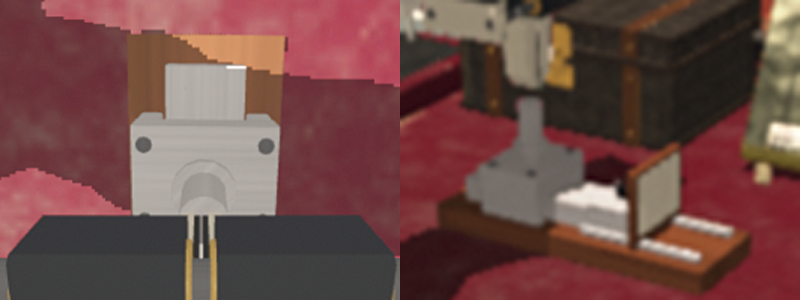

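The pin has dropped onto the detents and the closed fingers are right above its knob at (528,90). Next I'll press down.

```bash
python3 -m pendant '{"slide":[[0.004,0.004,0.02],[0,0,0.02],[0,0,0.007],[0,0,0.007],[0,0,0.007]],"dr":[[0,0,0],[0,0,0],[0,0,0],[0,0,0],[0,0,0]],"claw":[0,0,0,0,0]}'
python3 -m pendant '{"slide":[[0,0,0.006],[0,0,0.006]],"dr":[[0,0,0],[0,0,0]],"claw":[0,0]}'
python3 -m pendant '{"slide":[[0,0,0.006],[0,0,0]],"dr":[[0,0,0],[0,0,0]],"claw":[0,0]}'
```

```text
clock: 17.15
position: [0.4902, 0.0677, 0.1105]
ee_rot: [2.215, 2.227, 0.002]
force: [-0.1, -0.5, 7.1]
width: 0.006
gripper_force: 3.0
clock: 17.35
position: [0.4898, 0.0678, 0.1067]
ee_rot: [2.215, 2.227, 0.001]
force: [0.3, -0.8, 2.3]
width: 0.001
gripper_force: 1.4
clock: 17.55
position: [0.4891, 0.0676, 0.1044]
ee_rot: [-2.215, -2.227, 0.001]
force: [0.1, -0.8, 0.5]
width: 0.006
gripper_force: 0.0
```

```bash
python3 -m pendant '{"slide":[[0,0,0.005],[0,0,0.003],[0,0,0]],"dr":[[0,0,0],[0,0,0],[0,0,0]],"claw":[0,0,0]}'
python3 -m pendant '{"slide":[[0,0,0.004],[0,0,0]],"dr":[[0,0,0],[0,0,0]],"claw":[0,0]}'
```

```text
clock: 17.85
position: [0.489, 0.0679, 0.1024]
ee_rot: [-2.215, -2.227, 0.0]
force: [-2.8, 0.5, 10.1]
width: 0.003
gripper_force: 4.7
clock: 18.05
position: [0.4892, 0.068, 0.1022]
ee_rot: [-2.215, -2.226, -0.002]
force: [-8.8, 0.3, 27.5]
width: 0.006
gripper_force: 13.5
```

```bash
python3 -m pendant '{"slide":[[0,0,-0.02],[0,0,-0.06],[0,0,-0.1],[0,0,-0.1],[-0.1,0,-0.05],[-0.1,0,0],[-0.1,0,0],[-0.1,0,0],[0,0,0],[0,0,0]],"dr":[[0,0,0],[0,0,0],[0,0,0],[0,0,0],[0,0,0],[0,0,0],[0,0,0],[0,0,0],[0,0,0],[0,0,0]],"claw":[0,0,0,0,0,0,0,0,0,0]}'
python3 -c "
from h import *
s=arm.get_image('scene');t=arm.get_image('top')
z=lambda m:cv2.resize(m,(400,300),interpolation=cv2.INTER_CUBIC)
g=proj('scene',[[.489,.066,.102],[.489,.066,.067],[.489,.066,.062]]);print(((g-[190,150])*3.333).round())
cv2.imwrite('pics/e.png',np.hstack([z(s[150:240,190:310,::-1]),z(t[140:290,170:370,::-1])]))"
```

```text
clock: 19.05
position: [0.4896, -0.0527, 0.1998]
ee_rot: [-2.217, -2.225, 0.0]
force: [-0.1, 0.7, 0.3]
width: 0.003
gripper_force: 0.0
[[128. 110.]
 [129. 149.]
 [129. 155.]]
```

View pics/e.png

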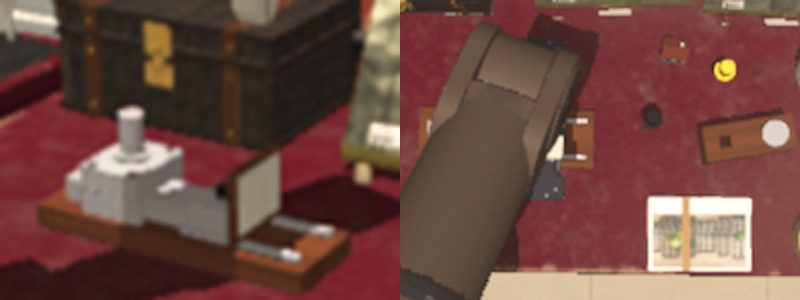

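The knob top is at (130,108), where I expected it, and the collar sits flat on the lug. The short pin and the goods in view are still in place.

```bash
python3 -c "
from cell import arm
print(arm.sign_off())"
```

```text
the job is handed in; nothing more can be done
None
```

The job is handed in after about 19 s: the long pin is pressed home through bracket, arm and board with its collar flat on the bracket, the short pin is still in the rack, and the other goods in the last pictures hadn't moved.

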